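Seat the bridge-carving plate on its three-ball base and lock it with the keeper

ROBOT

A 6-joint arm with a two-finger parallel gripper is mounted at the origin on the work surface. World frame = base frame: x ahead of the robot, y to its left, z up, the work surface at z = 0. Lengths are in m, angles in rad, forces in N, time in s.
With the tool pointing down it reaches from about 0.375 to 0.9 m from the base axis. Payload 3.1 kg.
Tool frame: the origin (TCP) lies on the centre line of the jaws, within the pads' length; the fingertips stand 17 mm ahead of it and the grasp point (between the pads) lies 2 mm behind it; y points along the fingers, z is the direction in which the jaws open and shut, and the axes are right-handed (so a half turn about y gives the same grasp; the last joint's range is limited). The gripper opens to 85 mm and grips with 20 to 120 N. Pads are 22 mm wide; open, the fingers measure 114 mm over their backs; the gripper's body (76 mm by 85 mm) begins 54 mm behind the grasp point. The pads swing forward as they close: fully open they stand 13 mm farther back than shut.
Start: joints at [-1.482, 0.527, 1.433, -0, 1.181, -0.178], TCP at [0.165, -0.603, 0.248] pointing down, gripper open.
Joint ranges: [-3.08, 3.08], [-0.75, 2.2], [0.22, 2.44], [-1.43, 4.57], [0, 2.65], [-2.85, 2.85]. Speed limits (rad/s): [2.79, 2.79, 3.14, 3.14, 3.14, 3.14].

INTERFACE

Orientations are given as a unit quaternion [x, y, z, w].
In Python, from station import manip gives the robot as it stands.
- The arm moves only by the shell command python3 -m handwheel 'ROWS' [FORCE]. ROWS is JSON, one flat list of numbers, 7 for each row, row after row: the shift along the tool's x, y, z in cm, then the turn, a rotation vector about the tool's x, y, z in rad, then the finger opening in cm, from 0 to 8.54. A call has 1 to 10 rows; each row is the pose to reach, as a shift and turn from the pose commanded when the call began, along the tool's axes at that moment; what a row does not reach only later rows make up. A row lasts 1/12 s, in which the tool goes at most 41.7 mm and 7.16 degrees, less where a joint would pass 70% of its speed; a pose out of reach is approached as far as the arm can. A call with a gripper value outside its range is refused whole. The fingers move at their own pace and stop on an object; FORCE is the grip in N (left out, the last holds). Time passes only in rows, so rows that repeat a pose let the fingers close. It gives the time, the measured TCP pose, the force and the opening at its end, in the units of the state.
- manip.sense(): the state, without advancing time (a new reading comes with each control period).
- manip.snapshot(name): name is "side" or "top" or "wrist"; returns a dict with "frame" (384x512x3 uint8, red, green, blue), "depth" (384x512 float32, m along the optical axis (not along the pixel's ray), 0 where there is no reading), "camera_matrix" (3x3 intrinsics, pixels), "rvec" (rotation vector, rad) and "tvec" (3), from world to camera coordinates, as OpenCV has them. Camera axes: x right, y down, z forward; pixel columns grow to the right and rows downward; lengths in m; the calibration is good to about 2 mm. The wrist camera is an equidistant fisheye: a pixel r from the principal point sees the ray r / f radians off the axis. A picture is of the moment at which its call begins.
- manip.sign_off(): hands the job in, once; it reports no verdict.
The state is a dict: "t": time; "q": joint angles; "qd": joint speeds; "tau": joint torques, N m; "tcp_pos": TCP position; "tool_rot": TCP orientation; "force": force on the tool from outside, world axes, zero at the start; "ft_torque": the same for the moment, N m; "finger_gap": opening from 0.0 (shut) to 1.0 (fully open).
Only numpy, scipy, OpenCV 4.12 (cv2) and the standard library are available. Lean on these libraries where they do the work, as an engineer would, in place of code of your own. Each camera call takes 0.05 s, during which the arm holds its last target.

TASK

Slide the aluminium plate, without lifting it off the green base, until its three ball feet drop fully home into their cone, groove and flat seats, so that it lies level and square inside the yellow outline. Then swing the red keeper arm all the way over the plate, let go, and leave the glue bottle, the jar and the file where they are.

Things in the scene. Friction and masses are not known exactly. Their poses are not given: they have to be found in the camera images.
- base: Green kinematic base fixed to the bench, origin on the bench under the centre of the plate's home place, z up. Deck 30 mm above the bench, x -72 to 72 and y -112 to 72 mm (base axes); a lug at the +y end carries the keeper. Three seats in steel inserts in the deck. A yellow line on the deck, 124 mm square, outlines the home place. Deck and balls are polished (friction about 0.2).
- plate: Loose aluminium plate, about 0.55 kg, 120 x 120 x 14 mm, origin at the centre of its underside. It starts on its ball feet on the deck (underside 13 mm above it), 28 to 50 mm short of home towards the base's -y, up to 15 mm off sideways, yawed up to 0.12 rad. Home: underside 37 mm above the bench, axes as the base's. A wooden bridge blank (84 x 11, 20 mm tall) lies on top along x at y = -32 mm.
- plate_home (a point): Point on the base where the plate's origin lies when all three feet are home: base (0, 0), 37 mm above the bench. The plate has three 16 mm steel balls under it, centres 5 mm below its underside, at plate (-40, 40) mm for the cone, (40, 40) for the groove and (0, -42) for the flat. Each ball drops 6 mm on reaching its seat.
- cone_seat (a point): Centre of the cone seat's mouth at deck height, base (-40, 40) mm; mouth 18.6 mm wide, 45 degree sides.
- groove_seat (a point): Centre of the V groove's mouth at deck height, base (40, 40) mm; it runs 36 mm along the base's x, 18.6 mm wide, 45 degree sides.
- flat_seat (a point): Centre of the flat seat's mouth at deck height, base (0, -42) mm: a pocket 36 x 36 mm, 6 mm deep, with a flat brass floor and upright walls.
- keeper (a joint): Angle (rad) of the red keeper arm about an upright pivot at base (0, 84) mm: 0 points along the base's +x, growing clockwise from above to 1.57 = along -y, over the plate (stops -0.9 and 1.6). Starts open, -0.7 to 0; stays where left (1 N at the pin). Arm 18 wide, 8 thick, underside 53.5 mm above the bench: 2.5 mm over the home plate, but it hits a plate that is not down.
- keeper_pin (a point): Centre of the top of the keeper's upright steel handle pin, 12 mm diameter, 34 mm tall above the arm, 56 mm from the pivot; its top is 95.5 mm above the bench.
- glue: White glue bottle with yellow cap, 52 mm diameter, 110 mm tall, loose, origin under its centre. Bystander.
- jar: Amber jar with white lid, 60 mm diameter, 65 mm tall, loose, origin under its centre. Bystander.
- file: Flat file, about 260 mm long, 18 mm wide, 18 mm high at its wooden handle, lying loose along its own x, origin on the bench under its middle. Bystander.
Mind the look-alikes: they are no part of the job. Several things have the shape of the plate; the one meant has the colours described above.

How it is judged:
By the outcome, as a careful person would: the job done as asked, in the order asked, and still so for the second after the job is handed in, with the robot touching nothing.
It also fails if it takes over 72 s, if anything falls off the work surface, if the arm or the gripper's body presses on something with over 40 N, if the wrist force passes 120 N, or if a joint passes its speed limit or range.

## Working session

There is one attempt and no reset: what is moved stays moved. The work goes in short steps, Python scripts to look and compute and a shell command to move; the robot and the scene stay as the last step left them, time stands still between calls to the robot, and variables do not carry over. Pictures are saved under pics/ and viewed, and the job is handed in when it is done.

```bash
mkdir -p pics; ls; python3 - <<'E'
from station import manip
import cv2,numpy as np
s=manip.sense()
for k,v in s.items(): print(k,v)
for n in ["side","top","wrist"]:
    d=manip.snapshot(n); cv2.imwrite(f"pics/{n}0.png",d["frame"][:,:,::-1]); np.savez(f"pics/{n}0.npz",**d)
    print(n,d["camera_matrix"].tolist(),d["rvec"],d["tvec"])
E
```

```text
pics
t 0.0
q [-1.48149226e+00  5.28482301e-01  1.43389377e+00  1.20464370e-05
  1.18139073e+00 -1.78492310e-01]
qd [-0.00099475  0.00064614 -0.00127057  0.00055494 -0.00062753 -0.00033987]
tau [-1.15731207e-03 -4.42354882e+01 -1.78021771e+01 -3.29963386e-04
  8.14410334e-03 -1.11546331e-05]
tcp_pos [ 0.16535452 -0.60203205  0.24732637]
tool_rot [-0.09435779  0.70154502 -0.70000955  0.09443419]
force [-0.90060447 -0.25590866 -0.08096389]
ft_torque [ 0.0461361  -0.04104421 -0.06478844]
finger_gap 1.000601954329552
side [[428.2780151577261, 0.0, 258.08369064299035], [0.0, 428.2780151577261, 189.7560515224574], [0.0, 0.0, 1.0]] [ 0.75879673 -2.70052323  0.98748373] [0.45505516 0.29287486 0.92221797]
top [[458.85167365749646, 0.0, 260.4722623625126], [0.0, 458.85167365749646, 193.44654178112054], [0.0, 0.0, 1.0]] [ 2.12984341 -2.11612506  0.19978503] [-0.04230071  0.57967869  0.88258205]
wrist [[297.3186396354542, 0.0, 257.6224990009588], [0.0, 297.3186396354542, 192.3063492355136], [0.0, 0.0, 1.0]] [-2.32486374  1.77029857  0.2401362 ] [-0.62522398 -0.03353963  0.37914713]
```

View pics/side0.png

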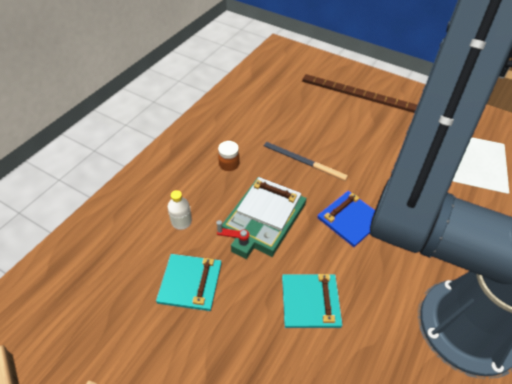

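View pics/top0.png

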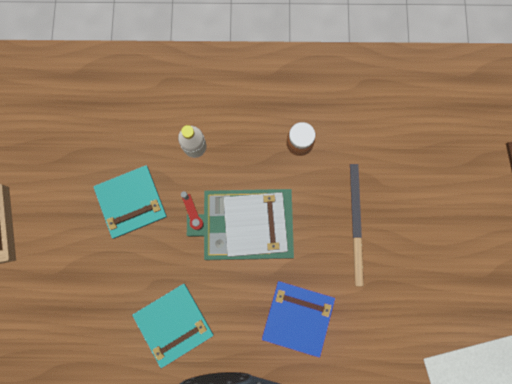

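View pics/wrist0.png

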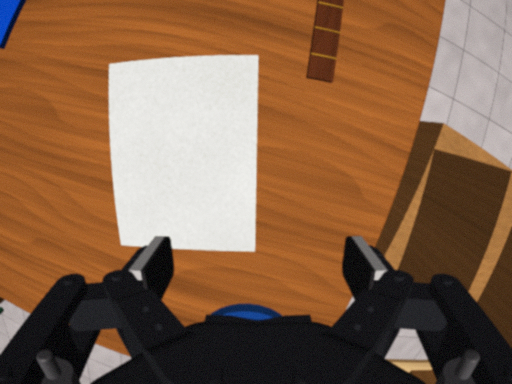

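```bash
cat > h.py <<'E'
import numpy as np,cv2
def cam(d):
    R,_=cv2.Rodrigues(d["rvec"]);return d["camera_matrix"],R,np.asarray(d["tvec"]).ravel()
def onz(d,uv,z):
    K,R,t=cam(d);r=R.T@np.linalg.inv(K)@np.array([uv[0],uv[1],1.]);c=-R.T@t
    return c+r*(z-c[2])/r[2]
def proj(d,P):
    P=np.atleast_2d(np.asarray(P,float));K,R,t=cam(d)
    return cv2.projectPoints(P,d["rvec"],d["tvec"],K,None)[0].reshape(-1,2)
def crop(d,x0,y0,x1,y1,s,name):
    im=np.ascontiguousarray(d["frame"][y0:y1,x0:x1,::-1]);cv2.imwrite(name,cv2.resize(im,None,fx=s,fy=s,interpolation=cv2.INTER_CUBIC))
E
python3 - <<'E'
from h import *
d=dict(np.load("pics/top0.npz"));crop(d,170,170,310,275,5.7,"pics/topc.png")
d=dict(np.load("pics/side0.npz"));crop(d,200,165,320,260,6,"pics/sidec.png")
E
```

```text
(no output)
```

View pics/topc.png

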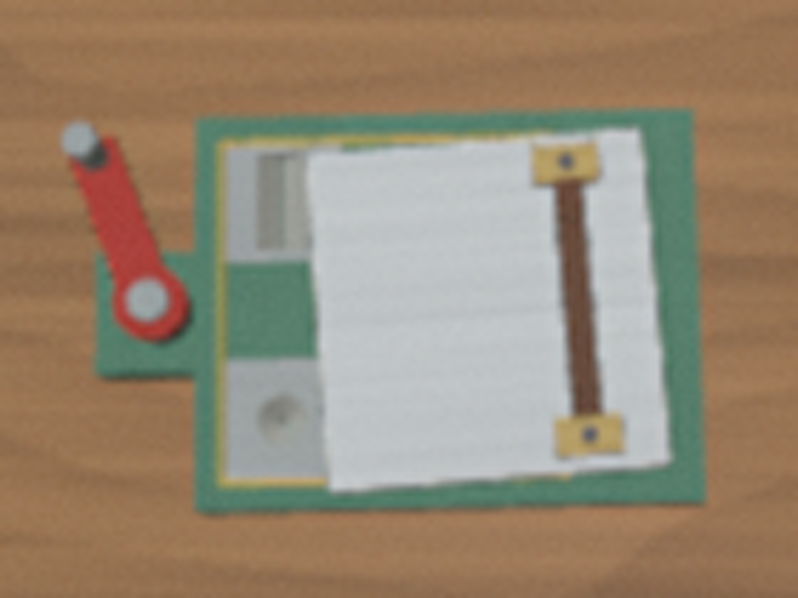

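View pics/sidec.png

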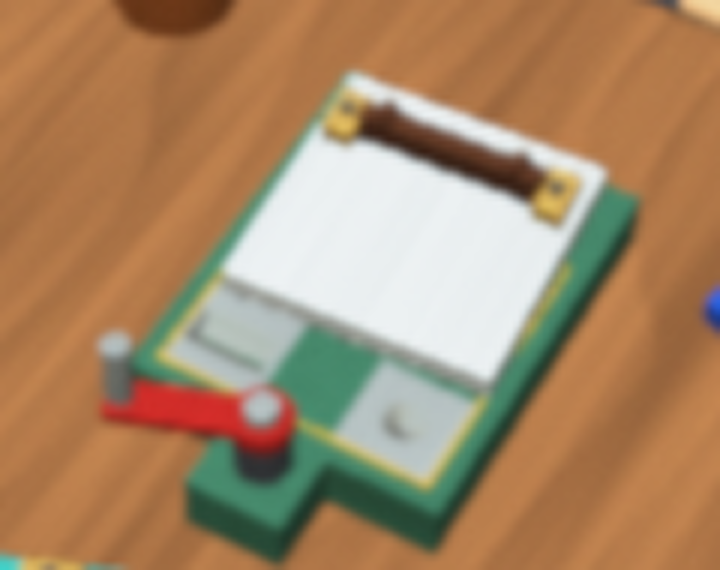

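```bash
python3 - <<'E'
from h import *
d=dict(np.load("pics/top0.npz"))
f=lambda p,z:onz(d,(170+(p[0]+.5)/5.7-.5,170+(p[1]+.5)/5.7-.5),z)[:2]
B=[f(p,.03) for p in [(197,118),(692,110),(705,502),(197,513)]]
Bm=[(72,72),(72,-112),(-72,-112),(-72,72)]
P=[f(p,.057) for p in [(307,152),(641,128),(671,464),(330,492)]]
Pm=[(60,60),(60,-60),(-60,-60),(-60,60)]
def fit(m,w):
    m=np.array(m)/1e3;w=np.array(w);mc=m-m.mean(0);wc=w-w.mean(0)
    a=np.arctan2((mc[:,0]*wc[:,1]-mc[:,1]*wc[:,0]).sum(),(mc*wc).sum())
    R=np.array([[np.cos(a),-np.sin(a)],[np.sin(a),np.cos(a)]]);t=w.mean(0)-R@m.mean(0)
    print("ang",a,"t",t,"res mm",((w-(m@R.T+t))*1e3).round(1).tolist());return R,t,a
R,t,a=fit(Bm,B);R2,t2,a2=fit(Pm,P)
print("plate in base mm",R.T@(t2-t)*1e3,"yaw",a2-a)
print("yellow in", [(R.T@(f(p,.03)-t)*1e3).round(1) for p in [(219,141),(219,484)]])
pin=f((78,140),.0955);pb=R.T@(pin-t)*1e3;print("pin",pin,pb,"r",np.hypot(*(pb-[0,84])),"keeper",-np.arctan2(pb[1]-84,pb[0]))
print("pivot",(R.T@(f((147,300),.07)-t)*1e3))
print("cone",R.T@(f((283,419),.03)-t)*1e3)
# depth check
K,Rc,tc=cam(d)
for p in [(400,300),(450,130),(260,310)]:
    u=170+p[0]/5.7;v=170+p[1]/5.7;z=d["depth"][int(v),int(u)]
    print(p,Rc.T@(np.linalg.inv(K)@np.array([u,v,1])*z-tc))
for n,uv,z in [("glue",(188,131),.11),("jar",(302,135),.065)]: print(n,onz(d,uv,z))
E
```

```text
ang 0.026386225625796678 t [0.5203104  0.00656515] res mm [[0.2, -0.7], [-0.5, 0.9], [0.2, 0.9], [0.0, -1.1]]
ang 0.08507962568065704 t [ 0.51798941 -0.02808145] res mm [[0.5, -0.1], [-0.2, 0.3], [-0.0, 0.3], [-0.3, -0.5]]
plate in base mm [ -3.23427815 -34.57330787] yaw 0.05869340005486036
yellow in [array([63.4, 63.2]), array([-61.8,  63. ])]
pin [0.56978933 0.1120099 ] [ 52.24366909 104.10262928] r 55.977822964544075 keeper -0.36732240132761174
pivot [-4.93439549e-02  8.36961331e+01]
cone [-39.04510188  39.99200847]
(400, 300) [0.51987126 0.00207025 0.05341147]
(450, 130) [ 0.58622565 -0.01430226  0.02783227]
(260, 310) [0.51892781 0.05400918 0.02896746]
glue [0.69370386 0.10498917 0.11      ]
jar [ 0.70162454 -0.12370669  0.065     ]
```

```bash
cat >> h.py <<'E'
from scipy.spatial.transform import Rotation as Ro
def rel(pos,jaw,s,q=None,p=None):
    """jaw: world angle of tool z (jaw axis), tool y down. p,q = commanded pose else sensed"""
    R0=Ro.from_quat(s["tool_rot"] if q is None else q);p0=np.array(s["tcp_pos"] if p is None else p)
    out=[]
    for j in (jaw,jaw+np.pi):
        z=np.array([np.cos(j),np.sin(j),0]);y=np.array([0,0,-1.]);R=Ro.from_matrix(np.c_[np.cross(y,z),y,z])
        out.append((R0.inv()*R).as_rotvec())
    r=min(out,key=np.linalg.norm)
    print("shift cm",(R0.inv().apply(np.array(pos)-p0)*100).round(2),"rot",r.round(3),"alt",max(out,key=np.linalg.norm).round(2))
BT=np.array([.5203,.0066]);BA=.0264
def b2w(x,y,z=0):
    c,s=np.cos(BA),np.sin(BA);return np.array([BT[0]+c*x-s*y,BT[1]+s*x+c*y,z])
E
python3 - <<'E'
from h import *
from station import manip
s=manip.sense()
print(Ro.from_quat(s["tool_rot"]).as_matrix().round(3))
a=.0851;p=np.array([.518,-.0281])+.032*np.array([np.sin(a),-np.cos(a)])
print(p)
rel([*p,.16],a+np.pi/2,s)
d=dict(np.load("pics/top0.npz"));
print(proj(d,[*p,.077]))
E
```

```text
[[-0.964 -0.     0.265]
 [-0.265  0.002 -0.964]
 [-0.    -1.    -0.002]]
[ 0.52071991 -0.0599842 ]
shift cm [-48.61   8.84 -42.87] rot [ 0.002  0.183 -0.   ] alt [-0.   -2.96 -0.  ]
[[271.1635328  220.92092293]]
```

```bash
python3 -m handwheel '[-4,0.5,-3.5,0,0.02,0,4, -8,1,-7,0,0.04,0,4, -11,1.5,-10,0,0.05,0,4, -14,2,-12.5,0,0.06,0,4, -17,2.5,-15,0,0.08,0,4, -20,3,-17.5,0,0.09,0,4, -23,3.5,-20,0,0.1,0,4, -26,4,-22.5,0,0.11,0,4, -28,4.5,-24,0,0.12,0,4, -29,4.5,-25,0,0.12,0,4]' 20
python3 - <<'E'
from h import *
from station import manip
s=manip.sense()
a=.0851
rel([.5207,-.06,.14],a+np.pi/2,s)
E
```

```text
t: 0.98
tcp_pos: [0.3799, -0.28, 0.2022]
tool_rot: [-0.054, 0.707, -0.704, 0.053]
force: [-0.2, 0.5, 0.0]
finger_gap: 0.47
shift cm [-17.23   6.29 -19.61] rot [0.004 0.066 0.001] alt [ 0.   -3.08 -0.01]
```

```bash
python3 -m handwheel '[-2.8,1,-3.2,0,0.01,0,3.5, -5.6,2,-6.4,0,0.02,0,3.5, -8.4,3,-9.6,0,0.03,0,3.5, -11.2,4,-12.8,0,0.05,0,3.5, -14,5,-16,0,0.06,0,3.5, -16,6,-18,0,0.066,0,3.5, -17.2,6.3,-19.6,0,0.066,0,3.5, -17.2,6.3,-19.6,0,0.066,0,3.5, -17.2,6.3,-19.6,0,0.066,0,3.5]'
python3 - <<'E'
from h import *
from station import manip
d=manip.snapshot("wrist");cv2.imwrite("pics/w1.png",d["frame"][:,:,::-1])
d=manip.snapshot("side");crop(d,180,120,340,240,5,"pics/s1.png")
s=manip.sense();print(s["tcp_pos"],s["force"])
rel([.5207,-.06,.079],.0851+np.pi/2,s)
E
```

```text
t: 1.73
tcp_pos: [0.5201, -0.0646, 0.1398]
tool_rot: [-0.03, 0.707, -0.706, 0.03]
force: [1.2, -0.4, 0.1]
finger_gap: 0.412
[ 0.51974853 -0.06631651  0.14036262] [-0.9912203  -0.84438516  0.69551477]
shift cm [-0.15  6.14 -0.62] rot [-0.    -0.004  0.   ] alt [-0.    3.14 -0.  ]
```

View pics/w1.png

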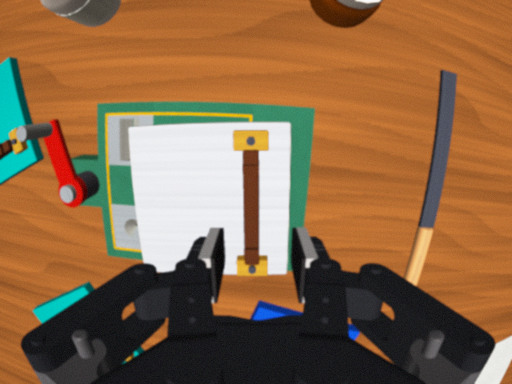

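View pics/s1.png

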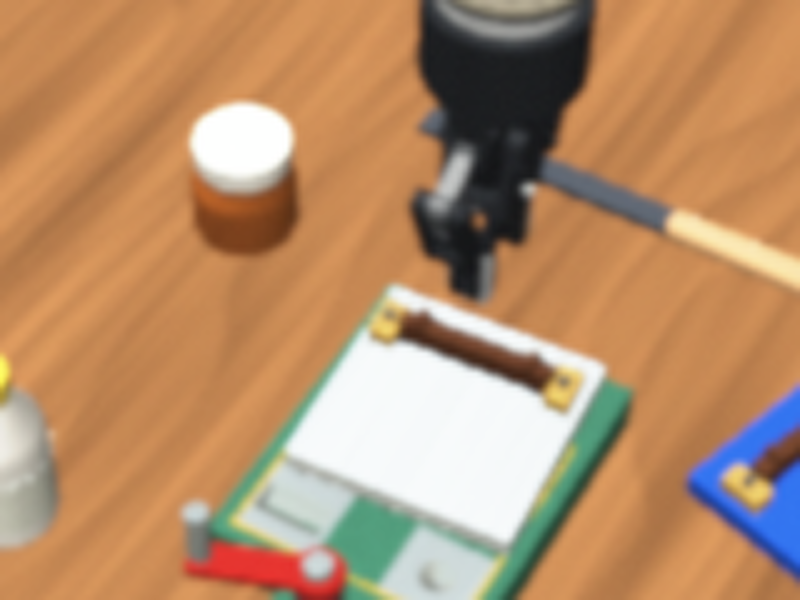

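```bash
python3 -m handwheel '[-0.15,1,-0.6,0,-0.004,0,3.5, -0.15,2.5,-0.6,0,-0.004,0,3.5, -0.15,4,-0.6,0,-0.004,0,3.5, -0.15,5.2,-0.6,0,-0.004,0,3.5, -0.15,6.1,-0.6,0,-0.004,0,3.5, -0.15,6.1,-0.6,0,-0.004,0,3.5, -0.15,6.1,-0.6,0,-0.004,0,3.5, -0.15,6.1,-0.6,0,-0.004,0,3.5]'
python3 - <<'E'
from h import *
from station import manip
d=manip.snapshot("wrist");cv2.imwrite("pics/w2.png",d["frame"][:,:,::-1])
d=manip.snapshot("side");crop(d,180,120,340,240,5,"pics/s2.png")
s=manip.sense();print(s["tcp_pos"],s["force"])
rel([.5207,-.06,.079],.0851+np.pi/2,s)
E
```

```text
t: 2.5
tcp_pos: [0.5214, -0.0601, 0.0797]
tool_rot: [0.03, -0.706, 0.707, -0.03]
force: [-0.4, 0.4, -0.2]
finger_gap: 0.409
[ 0.52165612 -0.05988779  0.07999571] [-0.26747163 -0.12754329  0.36193216]
shift cm [0.1 0.1 0. ] rot [-0.001  0.    -0.001] alt [-0.   -3.14  0.  ]
```

View pics/w2.png

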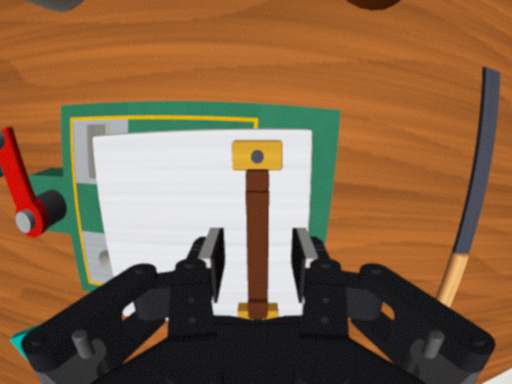

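View pics/s2.png

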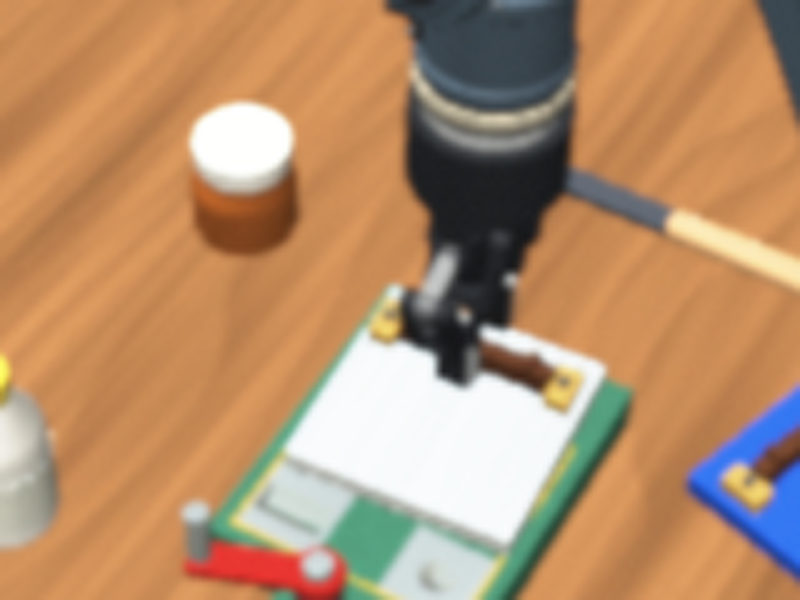

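```bash
python3 -m handwheel '[0,0,0,0,0,0,2, 0,0,0,0,0,0,1.5, 0,0,0,0,0,0,1, 0,0,0,0,0,0,1, 0,0,0,0,0,0,1, 0,0,0,0,0,0,1]' 20
python3 - <<'E'
from h import *
from station import manip
d=manip.snapshot("wrist");crop(d,150,150,370,330,3.5,"pics/w3.png")
s=manip.sense();print(s["tcp_pos"],s["force"],s["finger_gap"])
# target: plate at base (0,-20) square
T=b2w(0,-20-32,.080);print(T)
rel(T,BA+np.pi/2,s)
E
```

```text
t: 3.1
tcp_pos: [0.5215, -0.0597, 0.0798]
tool_rot: [0.03, -0.706, 0.707, -0.031]
force: [0.1, 0.1, 3.9]
finger_gap: 0.126
[ 0.52148623 -0.05970834  0.07972985] [-0.1960024  -0.55301726  4.25487413] 0.12084264297645103
[  1.89294054 -51.97528009   0.08      ]
shift cm [3.08130e+02 1.78000e+00 5.18422e+03] rot [-0.     0.059 -0.001] alt [-0.   -3.08  0.  ]
```

View pics/w3.png

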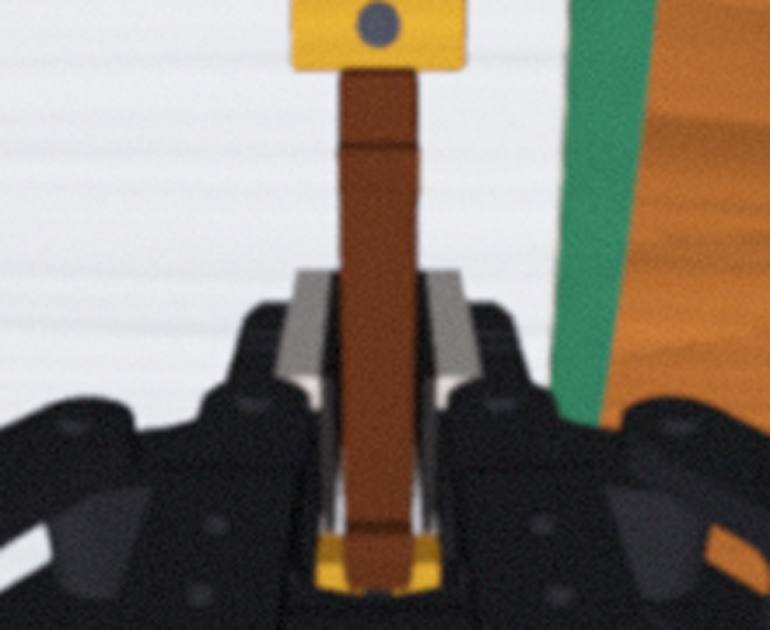

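```bash
python3 - <<'E'
from h import *
from station import manip
s=manip.sense()
T=b2w(.0008,-.053,.0797);print(T)
rel(T,BA+np.pi/2,s)
E
```

```text
[ 0.52249876 -0.04636041  0.0797    ]
shift cm [-0.22  0.   -1.32] rot [-0.     0.059 -0.001] alt [-0.   -3.08  0.  ]
```

```bash
python3 -m handwheel '[-0.03,0,-0.15,0,0.007,0,1, -0.06,0,-0.35,0,0.015,0,1, -0.09,0,-0.55,0,0.025,0,1, -0.12,0,-0.75,0,0.033,0,1, -0.15,0,-0.95,0,0.042,0,1, -0.18,0,-1.1,0,0.05,0,1, -0.22,0,-1.25,0,0.059,0,1, -0.22,0,-1.32,0,0.059,0,1, -0.22,0,-1.32,0,0.059,0,1, -0.22,0,-1.32,0,0.059,0,1]'
cat > look.py <<'E'
from h import *
from station import manip
import sys
n=sys.argv[1]
d=manip.snapshot("top");crop(d,170,170,310,275,5.7,f"pics/{n}t.png");np.savez(f"pics/{n}t.npz",**d)
d=manip.snapshot("side");crop(d,200,150,330,248,6,f"pics/{n}s.png")
d=manip.snapshot("wrist");cv2.imwrite(f"pics/{n}w.png",d["frame"][:,:,::-1])
s=manip.sense();print(s["t"],s["tcp_pos"],s["force"],s["finger_gap"])
E
python3 look.py a
```

```text
t: 3.98
tcp_pos: [0.5229, -0.0463, 0.0797]
tool_rot: [0.009, -0.707, 0.707, -0.01]
force: [-0.4, -1.3, 5.7]
finger_gap: 0.119
4.1333 [ 0.52289576 -0.04632683  0.07972317] [-0.01679034 -1.16256624  6.1617534 ] 0.11984097549192728
```

View pics/at.png

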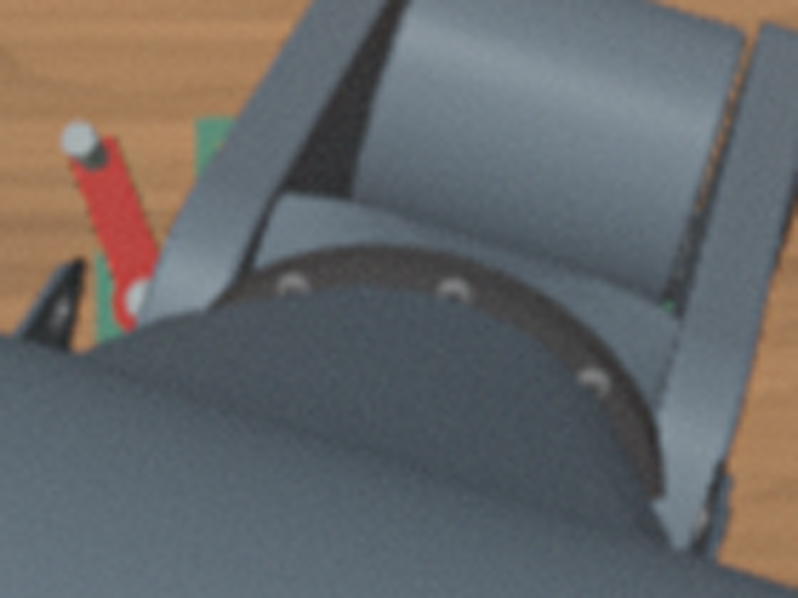

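View pics/aw.png

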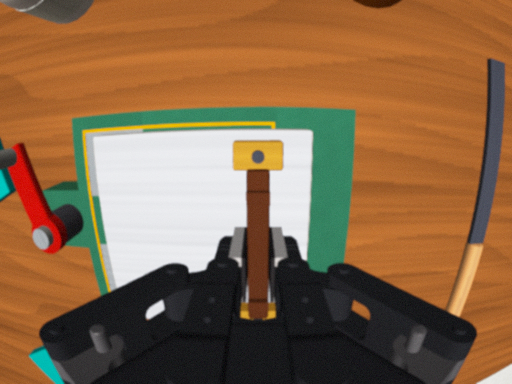

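View pics/as.png

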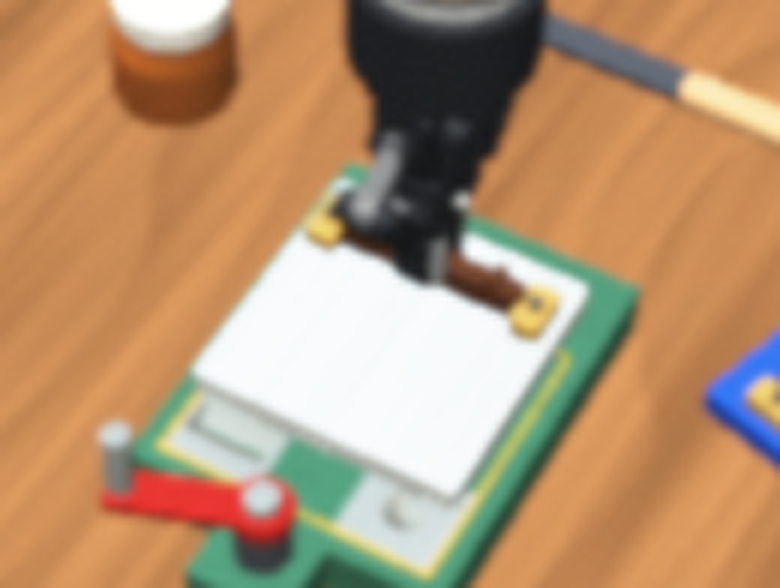

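```bash
python3 -m handwheel '[0,0,0,0,0,0,1.6, 0,0,0,0,0,0,1.6, 0,0,0,0,0,0,1.6, 0,0,-0.15,0,0,0,1.6, 0,0,-0.3,0,0,0,1.6, 0,0,-0.45,0,0,0,1.6, 0,0,-0.6,0,0,0,1.6, 0,0,-0.75,0,0,0,1.6, 0,0,-0.9,0,0,0,1.6, 0,0,-0.9,0,0,0,1.6]'
python3 look.py b
```

```text
t: 4.97
tcp_pos: [0.5219, -0.0367, 0.0793]
tool_rot: [-0.01, 0.707, -0.707, 0.009]
force: [0.3, 0.3, 0.2]
finger_gap: 0.184
5.1167 [ 0.52200408 -0.0371125   0.07935303] [-1.50838268  0.32835347  0.82714767] 0.18874151529830635
```

View pics/bw.png

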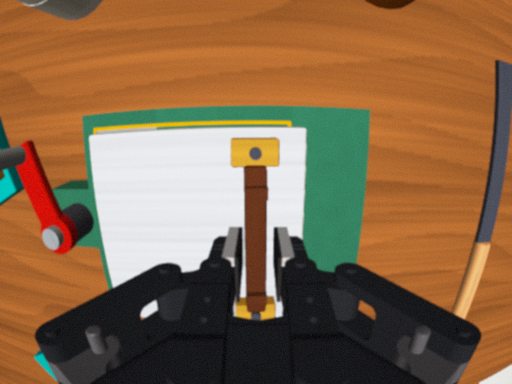

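View pics/bs.png

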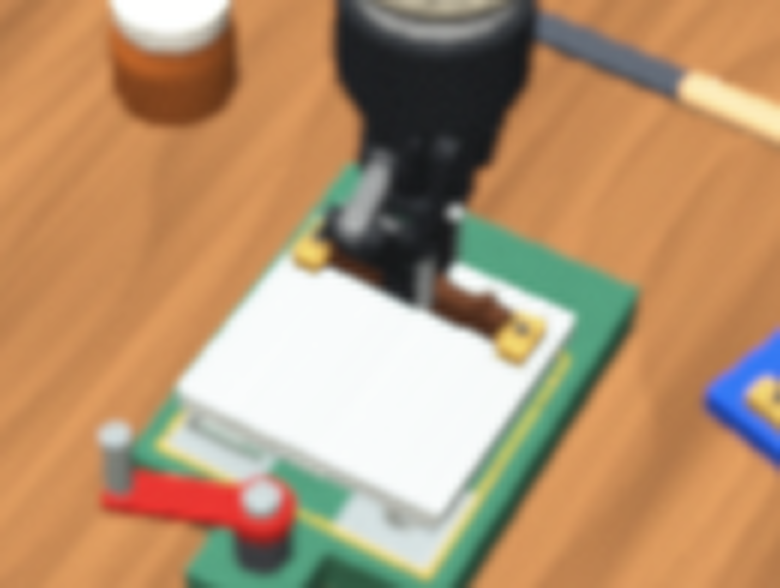

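```bash
python3 -m handwheel '[0,0,-0.12,0,0,0,1.6, 0,0,-0.24,0,0,0,1.6, 0,0,-0.36,0,0,0,1.6, 0,0,-0.48,0,0,0,1.6, 0,0,-0.6,0,0,0,1.6, 0,0,-0.7,0,0,0,1.6, 0,0,-0.8,0,0,0,1.6, 0,0,-0.9,0,0,0,1.6, 0,0,-0.9,0,0,0,1.6]'
python3 look.py c
```

```text
t: 5.87
tcp_pos: [0.5216, -0.0279, 0.0793]
tool_rot: [-0.01, 0.707, -0.707, 0.009]
force: [-0.5, 1.5, 0.5]
finger_gap: 0.191
6.0167 [ 0.52162128 -0.02800518  0.07925518] [0.34146832 1.35142331 0.15370978] 0.1860211712663382
```

View pics/cw.png

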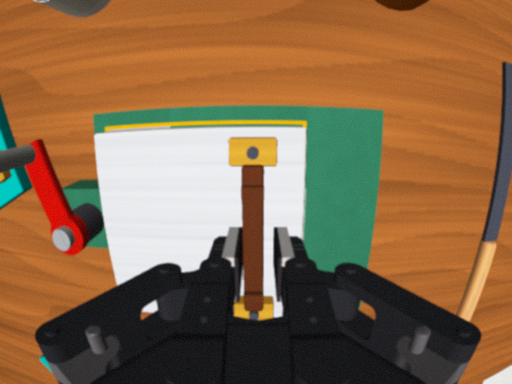

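View pics/cs.png

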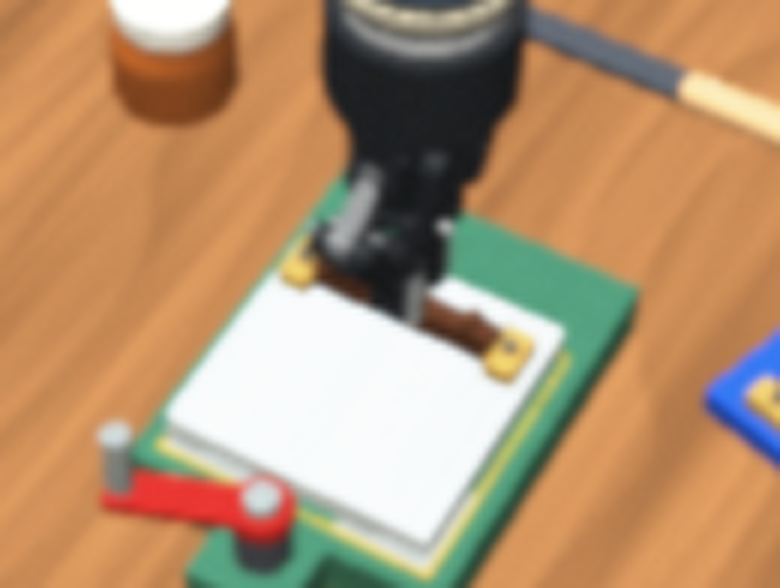

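```bash
python3 -m handwheel '[0,0,-0.08,0,0,0,1.6, 0,0,-0.16,0,0,0,1.6, 0,0,-0.24,0,0,0,1.6, 0,0,-0.32,0,0,0,1.6, 0,0,-0.4,0,0,0,1.6, 0,0,-0.45,0,0,0,1.6, 0,0,-0.5,0,0,0,1.6, 0,0,-0.5,0,0,0,1.6]'
python3 look.py d
```

```text
t: 6.68
tcp_pos: [0.5216, -0.0231, 0.0793]
tool_rot: [-0.01, 0.707, -0.707, 0.01]
force: [-0.1, 0.3, 0.7]
finger_gap: 0.184
6.8333 [ 0.52163486 -0.02324294  0.07933014] [ 0.18464676 -0.20149005 -0.42013255] 0.18779220462234064
```

View pics/dw.png

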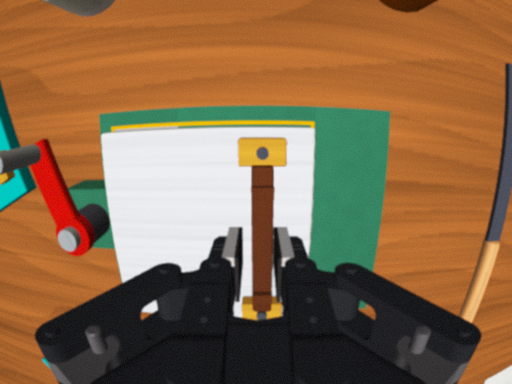

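View pics/ds.png

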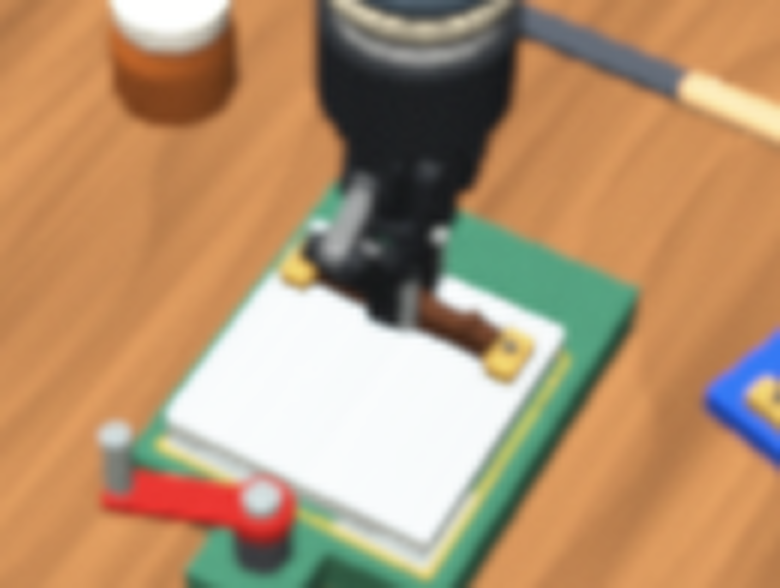

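```bash
python3 - <<'E'
from h import *
from station import manip
d=manip.snapshot("side");np.savez("pics/e.npz",**d)
im=np.ascontiguousarray(d["frame"][150:248,200:330,::-1]);s=6
im=cv2.resize(im,None,fx=s,fy=s,interpolation=cv2.INTER_CUBIC)
def pl(P,c):
    q=(proj(d,P)-[200,150]+.5)*s-.5
    cv2.polylines(im,[np.int32(q.round())],True,c,1)
    print(q.round(0).tolist())
pl([b2w(x*.06,y*.06,.051) for x,y in [(1,1),(1,-1),(-1,-1),(-1,1)]],(0,0,255))
pl([b2w(x*.062,y*.062,.030) for x,y in [(1,1),(1,-1),(-1,-1),(-1,1)]],(255,0,255))
cv2.imwrite("pics/eo.png",im)
E
```

```text
[[164.0, 417.0], [314.0, 220.0], [565.0, 332.0], [427.0, 543.0]]
[[159.0, 448.0], [312.0, 246.0], [568.0, 361.0], [427.0, 579.0]]
```

View pics/eo.png

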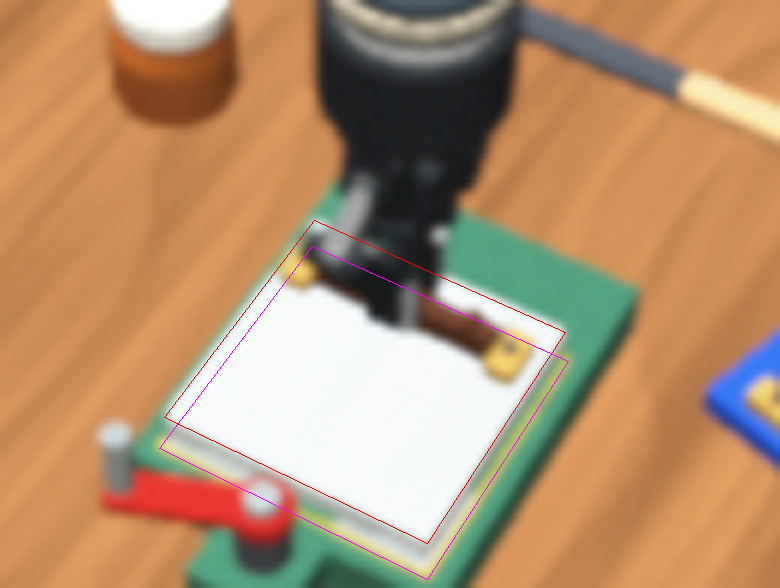

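```bash
python3 -m handwheel '[0,0,0.05,0,0,0,2.4, 0,0,0.05,0,0,0,2.4, 0,0,0.05,0,0,0,2.4, 0,-1,0.05,0,0,0,2.4, 0,-3,0.05,0,0,0,2.4, 0,-6,0.05,0,0,0,2.4, 0,-9,0.05,0,0,0,2.4, 0,-9,0.05,0,0,0,2.4]'
python3 - <<'E'
from h import *
from station import manip
s=manip.sense();print(s["tcp_pos"],s["q"].round(3),s["force"])
rel([.5698,.112,.165],.367-np.pi/2+BA,s)
E
```

```text
t: 7.55
tcp_pos: [0.5251, -0.0245, 0.175]
tool_rot: [0.006, -0.706, 0.708, -0.013]
force: [0.3, 0.1, 0.8]
finger_gap: 0.281
[ 0.52506617 -0.02448188  0.17498247] [-0.259  0.496  1.761  0.     0.873  1.284] [0.30879419 0.06383901 0.84131353]
shift cm [ -4.83   1.01 -13.53] rot [-0.005 -0.366 -0.01 ] alt [ 0.01  2.78 -0.01]
```

```bash
python3 -m handwheel '[-0.5,0,-1.5,0,-0.12,0,2.4, -1,0,-3,0,-0.24,0,2.4, -1.5,0,-4.5,0,-0.36,0,2.4, -2,0,-6,0,-0.48,0,2.4, -2.5,0,-7.5,0,-0.6,0,2.4, -3,0,-9,0,-0.72,0,2.4, -3.5,0,-10.5,0,-0.84,0,2.4, -4,0,-11.5,0,-0.96,0,2.4, -4.5,0,-12.5,0,-1.08,0,2.4, -4.8,0,-13.5,0,-1.2,0,2.4]'
python3 -m handwheel '[0,0,0,0,-0.12,0,2.4, 0,0,0,0,-0.24,0,2.4, 0,0,0,0,-0.36,0,2.4, 0,0,0,0,-0.48,0,2.4, 0,0,0,0,-0.6,0,2.4, 0,0,0,0,-0.72,0,2.4, 0,0,0,0,-0.84,0,2.4, 0,0,0,0,-0.96,0,2.4, 0,0,0,0,-1.08,0,2.4, 0,0,0,0,-1.2,0,2.4]'
python3 - <<'E'
from h import *
from station import manip
s=manip.sense();print(s["tcp_pos"],s["q"].round(3),s["force"])
rel([.5698,.112,.165],.367-np.pi/2+BA,s)
E
```

```text
t: 8.38
tcp_pos: [0.5663, 0.1132, 0.1695]
tool_rot: [0.409, -0.577, 0.577, -0.409]
force: [-0.9, 1.0, -0.1]
finger_gap: 0.286
t: 9.22
tcp_pos: [0.5657, 0.1125, 0.1694]
tool_rot: [0.663, -0.246, 0.245, -0.663]
force: [-0.5, -0.5, 0.1]
finger_gap: 0.282
[0.56565868 0.11251347 0.16943066] [ 0.003  0.565  1.63   0.     0.947 -0.859] [-0.46693191 -0.46995969  0.11725176]
shift cm [0.35 0.44 0.23] rot [ 0.    -1.102 -0.   ] alt [0.   2.04 0.  ]
```

```bash
python3 -m handwheel '[0.1,0,0.1,0,-0.12,0,2.4, 0.2,0,0.2,0,-0.24,0,2.4, 0.35,0,0.23,0,-0.36,0,2.4, 0.35,0,0.23,0,-0.48,0,2.4, 0.35,0,0.23,0,-0.6,0,2.4, 0.35,0,0.23,0,-0.72,0,2.4, 0.35,0,0.23,0,-0.84,0,2.4, 0.35,0,0.23,0,-0.96,0,2.4, 0.35,0,0.23,0,-1.1,0,2.4, 0.35,0,0.23,0,-1.1,0,2.4]'
python3 look.py f; python3 - <<'E'
from h import *
from station import manip
s=manip.sense();print(s["tcp_pos"],s["q"].round(3),s["force"])
rel([.5698,.112,.090],.367-np.pi/2+BA,s)
E
```

```text
t: 10.05
tcp_pos: [0.5699, 0.1119, 0.1694]
tool_rot: [-0.694, -0.136, 0.136, 0.694]
force: [-0.4, 0.3, -0.2]
finger_gap: 0.282
10.2 [0.57000731 0.1119394  0.16939107] [-0.41339473  0.03021433  0.18064655] 0.2814866339192114
[0.57000731 0.1119394  0.16939107] [ 0.002  0.57   1.62   0.     0.952 -1.952] [-0.41339473  0.03021433  0.18064655]
shift cm [-0.02  7.94  0.01] rot [-0.    -0.011 -0.   ] alt [ 0.    3.13 -0.  ]
```

View pics/fw.png

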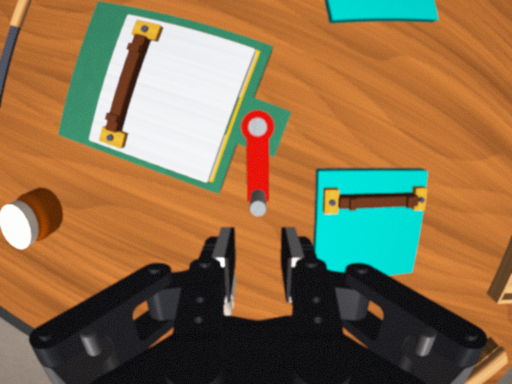

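View pics/fs.png

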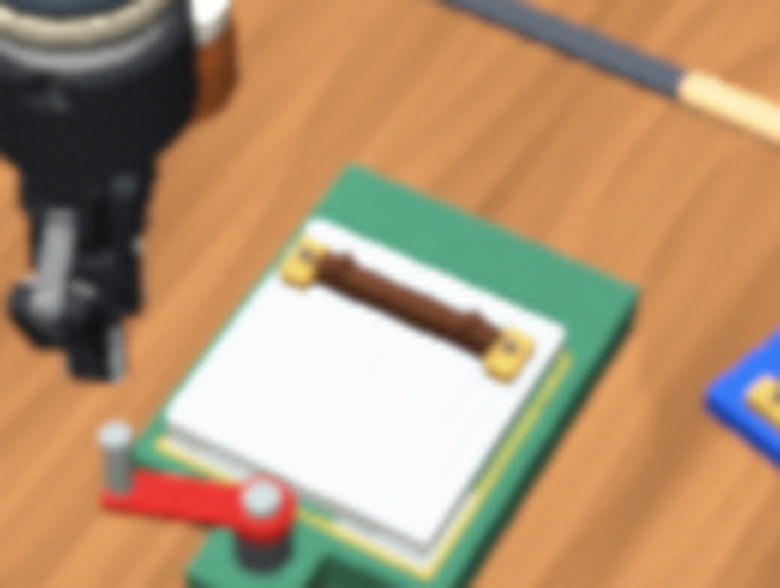

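View pics/ft.png

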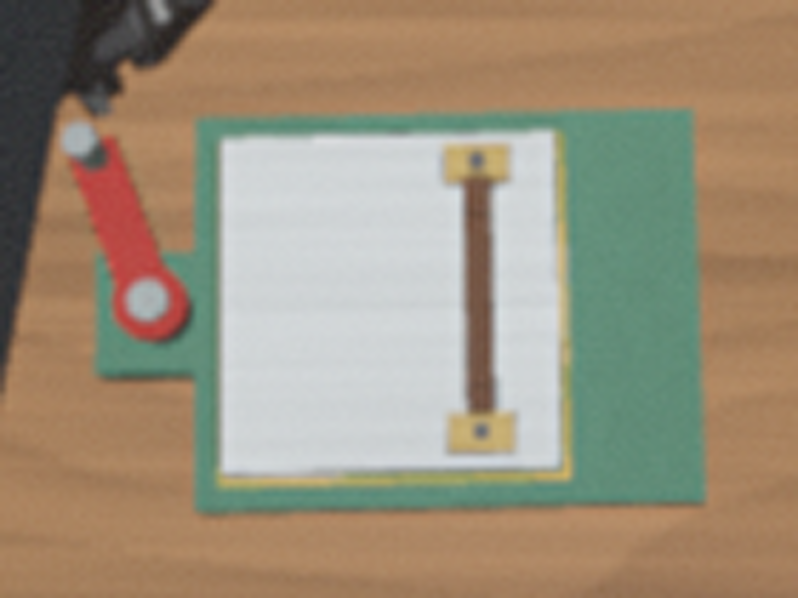

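Seen from above, the plate lies square inside the outline, with top corners at about (219,137), (556,131), (563,470) and (219,474). I'll check the fit at home height.

```bash
python3 - <<'E'
from h import *
d=dict(np.load("pics/ft.npz"))
q=(proj(d,[b2w(x*.06,y*.06,.051) for x,y in [(1,1),(1,-1),(-1,-1),(-1,1)]])-170+.5)*5.7-.5
print(q.round(0).tolist())
# plane fit from depth, relative to deck
K,R,t=cam(d)
def pts(x0,x1,y0,y1):
    o=[]
    for X in np.arange(x0,x1,6):
        for Y in np.arange(y0,y1,6):
            u=int(170+X/5.7);v=int(170+Y/5.7);z=d["depth"][v,u]
            if z>0:o.append(R.T@(np.linalg.inv(K)@np.array([u,v,1])*z-t))
    return np.array(o)
p=pts(235,430,150,455);g=pts(590,680,130,480)
A=np.c_[p[:,:2]-p[:,:2].mean(0),np.ones(len(p))];print("plate slope,z",np.linalg.lstsq(A,p[:,2],rcond=None)[0])
A=np.c_[g[:,:2]-g[:,:2].mean(0),np.ones(len(g))];print("deck",np.linalg.lstsq(A,g[:,2],rcond=None)[0])
E
```

```text
[[221.0, 139.0], [555.0, 133.0], [563.0, 468.0], [221.0, 475.0]]
plate slope,z [-0.00140491  0.00480621  0.05012581]
deck [0.00073379 0.00117098 0.02916942]
```

```bash
python3 -m handwheel '[0,2,0,0,0,0,2.4, 0,4,0,0,0,0,2.4, 0,5.5,0,0,0,0,2.4, 0,6.5,0,0,0,0,2.4, 0,7.3,0,0,0,0,2.4, 0,7.9,0,0,0,0,2.4, 0,7.9,0,0,0,0,2.4, 0,7.9,0,0,0,0,2.4]'
python3 look.py g; python3 - <<'E'
from h import *
from station import manip
s=manip.sense();R0=Ro.from_quat(s["tool_rot"]);p0=s["tcp_pos"]
print(s["q"].round(3))
# arc rows
th0=-.367
for k in np.arange(0,1.98,.11):
    th=th0+k; p=b2w(.056*np.cos(th),.084-.056*np.sin(th),p0[2])
    print(k.round(2),(R0.inv().apply(p-p0)*100).round(2))
E
```

```text
t: 10.87
tcp_pos: [0.5704, 0.112, 0.0905]
tool_rot: [0.694, 0.135, -0.135, -0.694]
force: [-0.1, -0.2, -0.8]
finger_gap: 0.278
11.0167 [0.57073576 0.11194843 0.09110647] [0.18843032 0.52148388 0.14473624] 0.279290088798652
[ 0.002  0.689  1.666  0.     0.785 -1.954]
0.0 [-0.08 -0.    0.04]
0.11 [-0.11  0.   -0.57]
0.22 [-0.21  0.   -1.18]
0.33 [-0.37  0.   -1.77]
0.44 [-0.6   0.   -2.35]
0.55 [-0.88  0.   -2.89]
0.66 [-1.23  0.   -3.4 ]
0.77 [-1.63 -0.   -3.87]
0.88 [-2.08 -0.   -4.29]
0.99 [-2.57 -0.   -4.66]
1.1 [-3.1  -0.   -4.97]
1.21 [-3.66 -0.   -5.23]
1.32 [-4.25 -0.   -5.42]
1.43 [-4.85 -0.   -5.54]
1.54 [-5.46 -0.   -5.6 ]
1.65 [-6.08 -0.01 -5.59]
1.76 [-6.69 -0.01 -5.51]
1.87 [-7.29 -0.01 -5.37]
```

View pics/gs.png

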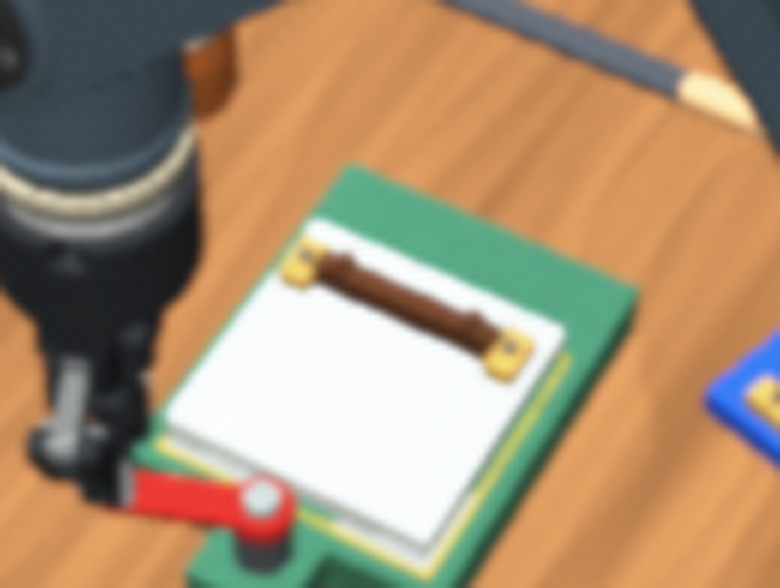

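View pics/gw.png

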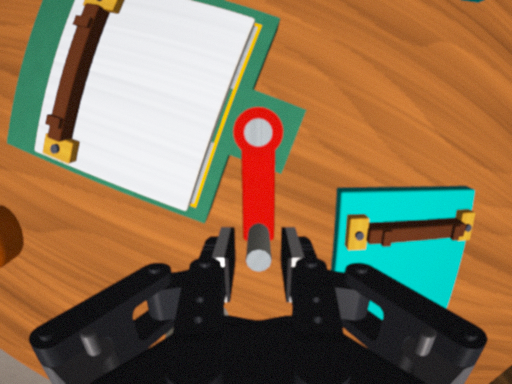

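```bash
python3 -m handwheel '[-0.11,0,-0.57,0,0.11,0,2.4, -0.21,0,-1.18,0,0.22,0,2.4, -0.37,0,-1.77,0,0.33,0,2.4, -0.6,0,-2.35,0,0.44,0,2.4, -0.88,0,-2.89,0,0.55,0,2.4, -1.23,0,-3.4,0,0.66,0,2.4, -1.63,0,-3.87,0,0.77,0,2.4, -2.08,0,-4.29,0,0.88,0,2.4, -2.57,0,-4.66,0,0.99,0,2.4, -2.57,0,-4.66,0,0.99,0,2.4]'
python3 look.py i; python3 - <<'E'
from h import *
from station import manip
s=manip.sense();R0=Ro.from_quat(s["tool_rot"]);p0=s["tcp_pos"]
print(s["q"].round(3), (Ro.from_quat(s["tool_rot"]).as_matrix()[:,2]).round(3))
for th in [.70,.8,.9,1.0,1.1,1.2,1.3,1.4,1.5,1.57,1.65,1.7,1.75]:
    p=b2w(.056*np.cos(th),.084-.056*np.sin(th),.0905)
    print(th,(R0.inv().apply(p-p0)*100).round(2));
    if th in(.7,1.5,1.7): rel(p,-th-np.pi/2+BA,s)
E
```

```text
t: 11.85
tcp_pos: [0.5639, 0.0585, 0.091]
tool_rot: [-0.675, 0.211, -0.212, 0.675]
force: [-0.2, -0.2, 0.4]
finger_gap: 0.276
12.0 [0.56430418 0.05914488 0.09079185] [-0.10268583  0.66148793 -0.88543468] 0.28098845475229217
[-0.092  0.677  1.703  0.     0.761 -1.061] [0.567 0.824 0.001]
0.7 [-0.    0.03 -0.43]
shift cm [-0.    0.03 -0.43] rot [-0.001  0.071  0.001] alt [ 0.   -3.07  0.  ]
0.8 [-0.07  0.03 -0.98]
0.9 [-0.19  0.03 -1.53]
1.0 [-0.37  0.03 -2.06]
1.1 [-0.6   0.03 -2.57]
1.2 [-0.88  0.03 -3.06]
1.3 [-1.2   0.03 -3.51]
1.4 [-1.57  0.03 -3.93]
1.5 [-1.98  0.02 -4.31]
shift cm [-1.98  0.02 -4.31] rot [-0.001  0.871  0.001] alt [ 0.   -2.27  0.  ]
1.57 [-2.29  0.02 -4.56]
1.65 [-2.66  0.02 -4.81]
1.7 [-2.91  0.02 -4.95]
shift cm [-2.91  0.02 -4.95] rot [-1.000e-03  1.071e+00  1.000e-03] alt [ 0.   -2.07  0.  ]
1.75 [-3.16  0.02 -5.07]
```

View pics/iw.png

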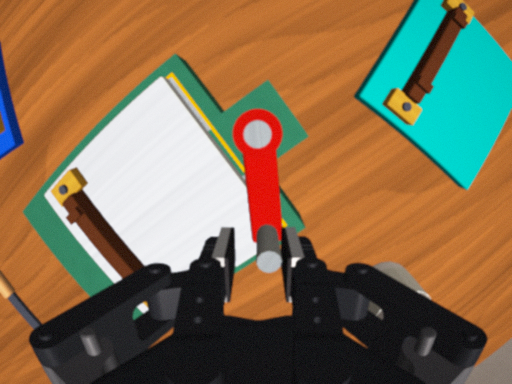

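View pics/is.png

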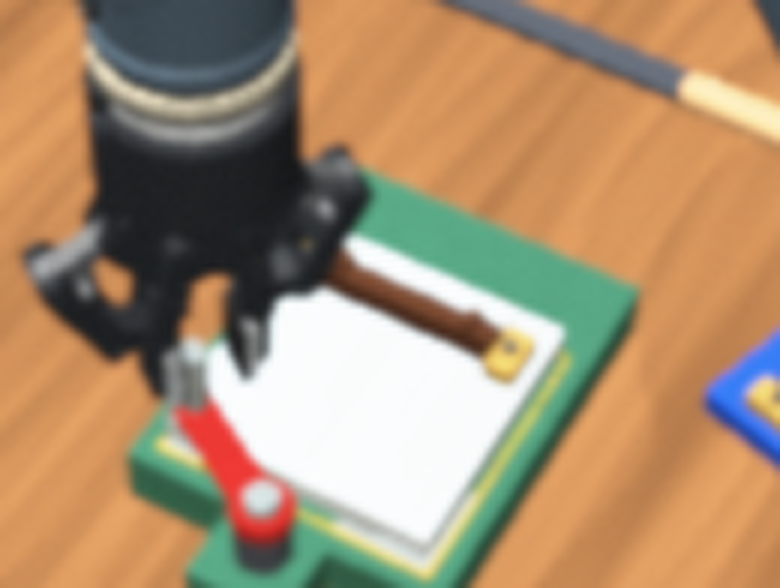

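```bash
python3 -m handwheel '[0,0,-0.43,0,0.07,0,2.4, -0.07,0,-0.98,0,0.17,0,2.4, -0.19,0,-1.53,0,0.27,0,2.4, -0.37,0,-2.06,0,0.37,0,2.4, -0.6,0,-2.57,0,0.47,0,2.4, -0.88,0,-3.06,0,0.57,0,2.4, -1.2,0,-3.51,0,0.67,0,2.4, -1.57,0,-3.93,0,0.77,0,2.4, -1.98,0,-4.31,0,0.87,0,2.4, -2.29,0,-4.56,0,0.94,0,2.4]'
python3 look.py j; python3 - <<'E'
from h import *
from station import manip
s=manip.sense();R0=Ro.from_quat(s["tool_rot"]);p0=s["tcp_pos"]
for th in [1.57,1.65,1.7,1.75,1.8]:
    p=b2w(.056*np.cos(th),.084-.056*np.sin(th),.0905)
    rel(p,-th-np.pi/2+BA,s)
E
```

```text
t: 12.83
tcp_pos: [0.5201, 0.0346, 0.0908]
tool_rot: [-0.505, 0.493, -0.495, 0.507]
force: [2.0, -0.4, -0.5]
finger_gap: 0.285
12.9833 [0.51932251 0.03478956 0.09055345] [ 0.40697096 -0.59705388 -0.94195411] 0.2796652054274929
shift cm [0.02 0.01 0.03] rot [-0.     0.002  0.   ] alt [ 0.   -3.14  0.  ]
shift cm [ 0.    0.01 -0.42] rot [-0.     0.082  0.   ] alt [ 0.   -3.06  0.  ]
shift cm [-0.03  0.01 -0.7 ] rot [-0.     0.132  0.   ] alt [ 0.   -3.01  0.  ]
shift cm [-0.07  0.   -0.97] rot [-0.     0.182  0.   ] alt [ 0.   -2.96  0.  ]
shift cm [-0.13  0.   -1.25] rot [-0.     0.232  0.   ] alt [ 0.   -2.91  0.  ]
```

View pics/jw.png

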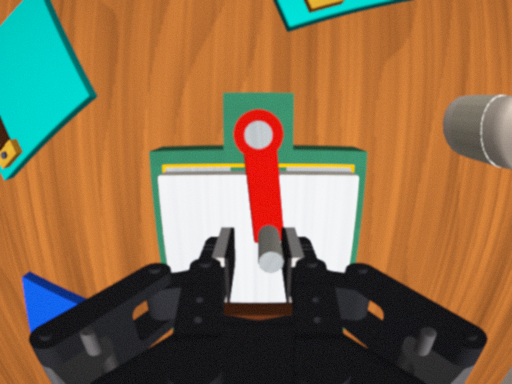

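View pics/js.png

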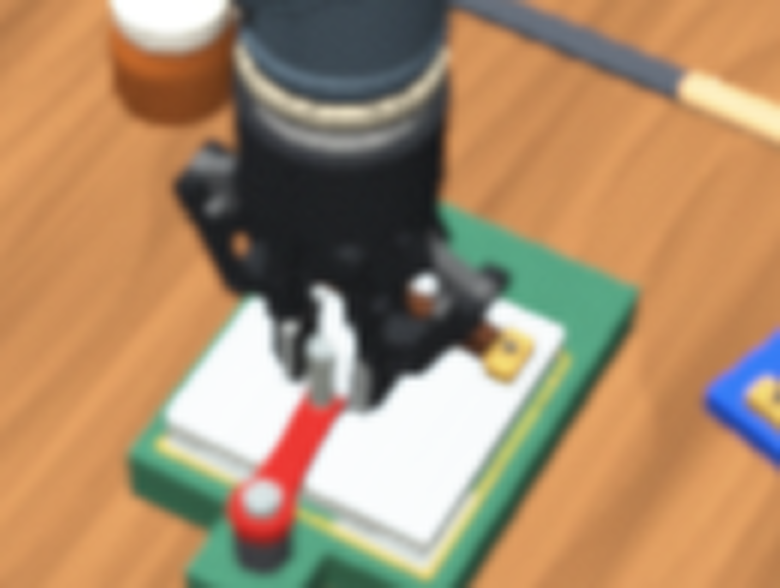

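```bash
python3 -m handwheel '[0,0,-0.15,0,0.03,0,2.4, 0,0,-0.3,0,0.06,0,2.4, 0,0,-0.45,0,0.09,0,2.4, 0,0,-0.58,0,0.11,0,2.4, -0.03,0,-0.68,0,0.12,0,2.4, -0.03,0,-0.72,0,0.12,0,2.4, -0.03,0,-0.72,0,0.12,0,2.4]'
python3 look.py k
```

```text
t: 13.57
tcp_pos: [0.5123, 0.0346, 0.0905]
tool_rot: [0.476, -0.522, 0.523, -0.476]
force: [1.3, -0.6, 2.3]
finger_gap: 0.281
13.7167 [0.51221107 0.03464663 0.09044359] [0.58453748 0.34892403 1.15311735] 0.28482596452551057
```

View pics/kw.png

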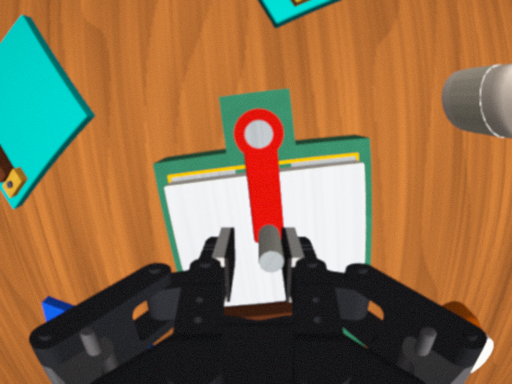

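```bash
python3 -m handwheel '[0,0,-0.06,0,0,0,2.4, 0,0,-0.12,0,0,0,2.4, 0,0,-0.18,0,0,0,2.4, 0,0,-0.18,0,0,0,2.4]'
python3 -m handwheel '[0,0,-0.06,0,0,0,2.4, 0,0,-0.12,0,0,0,2.4, 0,0,-0.12,0,0,0,2.4]'
```

```text
t: 14.05
tcp_pos: [0.5115, 0.0347, 0.0905]
tool_rot: [0.475, -0.522, 0.524, -0.477]
force: [4.1, -1.2, -1.7]
finger_gap: 0.282
t: 14.3
tcp_pos: [0.5114, 0.0346, 0.0905]
tool_rot: [0.475, -0.522, 0.524, -0.477]
force: [6.2, -1.4, -3.2]
finger_gap: 0.282
```

```bash
python3 -m handwheel '[0,0,0.3,0,0,0,2.4, 0,0,0.7,0,0,0,2.4, 0,0,0.7,0,0,0,2.4, 0,-1,0.7,0,0,0,2.4, 0,-3,0.7,0,0,0,2.4, 0,-6,0.7,0,0,0,2.4, 0,-9,0.7,0,0,0,2.4, 0,-12,0.7,0,0,0,2.4, 0,-14,0.7,0,0,0,2.4, 0,-14,0.7,0,0,0,2.4]'
python3 - <<'E'
from h import *
from station import manip
s=manip.sense();print(s["q"])
rel([.36,.33,.26],-2.5,s)
E
```

```text
t: 15.13
tcp_pos: [0.5175, 0.0343, 0.2352]
tool_rot: [0.474, -0.521, 0.525, -0.478]
force: [0.9, -0.0, -0.8]
finger_gap: 0.279
[-1.49519672e-01  3.99840829e-01  1.71712496e+00  7.72511876e-05
  1.01653856e+00 -5.59192834e-02]
shift cm [-27.97  -2.64 -18.42] rot [-0.008 -0.735  0.003] alt [-0.    2.41 -0.01]
```

```bash
python3 -m handwheel '[-3,-0.5,-2,0,0,0,2.4, -6,-1,-4,0,0,0,2.4, -9,-1.5,-6,0,0,0,2.4, -12,-2,-8,0,0,0,2.4, -15,-2.5,-10,0,0,0,2.4, -18,-2.5,-12,0,0,0,2.4, -21,-2.5,-14,0,0,0,2.4, -24,-2.5,-16,0,0,0,2.4, -26,-2.5,-17,0,0,0,2.4, -26,-2.5,-17,0,0,0,2.4]'
python3 look.py l
python3 - <<'E'
from h import *
d=dict(np.load("pics/lt.npz"));cv2.imwrite("pics/lfull.png",d["frame"][:,:,::-1])
E
```

```text
t: 15.97
tcp_pos: [0.3677, 0.3117, 0.2548]
tool_rot: [-0.478, 0.523, -0.521, 0.477]
force: [-0.1, -0.7, -1.0]
finger_gap: 0.283
16.1167 [0.37026057 0.30856039 0.25486941] [-0.96436087 -0.59649421  0.42173669] 0.2790940624197338
```

View pics/lt.png

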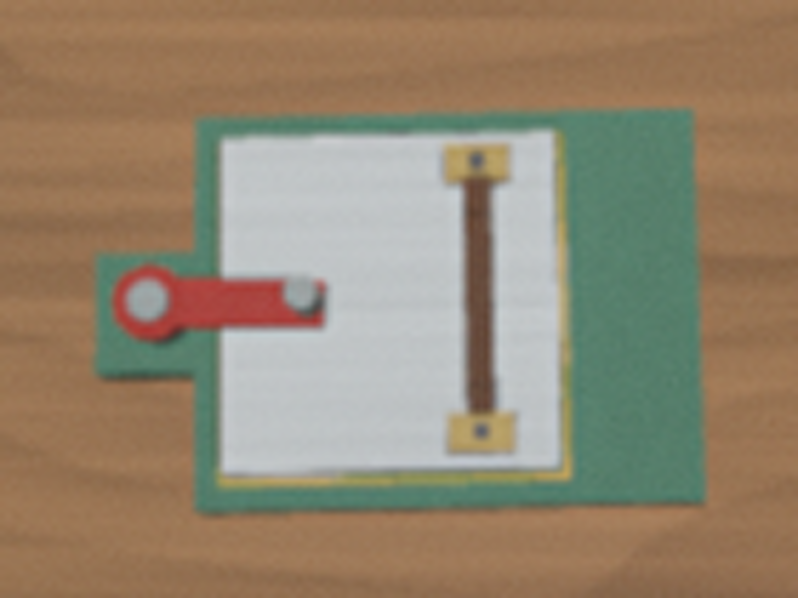

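View pics/ls.png

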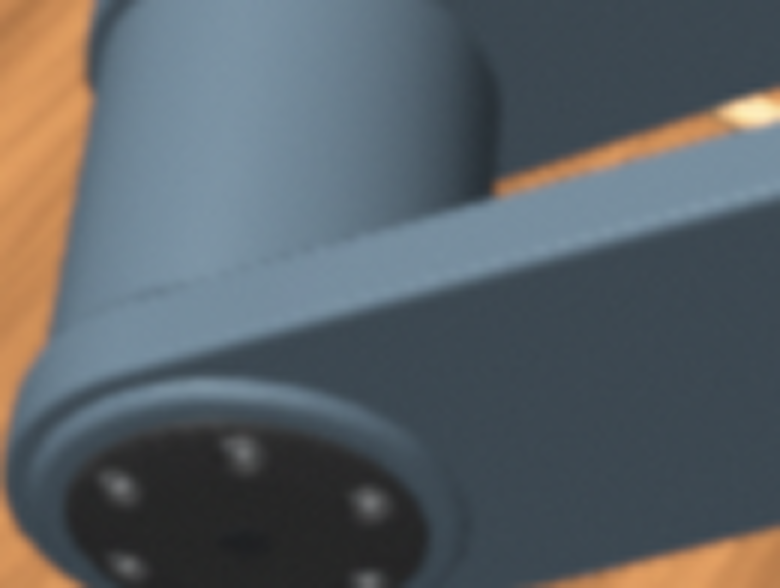

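View pics/lfull.png

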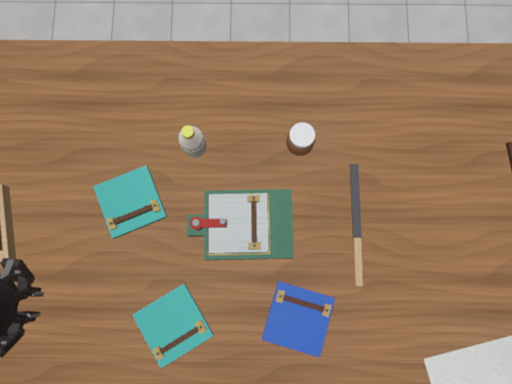

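The top view shows the plate still home, with the keeper over it. The pin top is at crop (299,294), and the glue, jar and file haven't moved. I'll check the keeper angle and hand in.

```bash
python3 - <<'E'
from h import *
from station import manip
d=dict(np.load("pics/lt.npz"))
for p,z in [((299,294),.0955)]:
    w=onz(d,(170+(p[0]+.5)/5.7-.5,170+(p[1]+.5)/5.7-.5),z)[:2]-BT
    c,s=np.cos(BA),np.sin(BA);b=np.array([c*w[0]+s*w[1],-s*w[0]+c*w[1]])*1e3
    print(b,-np.arctan2(b[1]-84,b[0]))
q=manip.sense();print(q["t"],abs(q["qd"]).max())
E
```

```text
[-2.29620372 28.68223827] 1.6122818497360245
16.1167 0.028794466050150923
```

```bash
python3 -m handwheel '[0,0,0,0,0,0,2.4, 0,0,0,0,0,0,2.4, 0,0,0,0,0,0,2.4, 0,0,0,0,0,0,2.4]'; python3 -c "
from station import manip
print(manip.sign_off())"
```

```text
t: 16.45
tcp_pos: [0.3715, 0.3084, 0.2553]
tool_rot: [-0.476, 0.523, -0.523, 0.475]
force: [0.1, -1.1, 0.4]
finger_gap: 0.28
the job is handed in; nothing more can be done
None
```

The plate is home, the keeper is swung fully over it, and I handed the job in at about 16.5 s.

**Plate:** I gripped the bridge blank lightly to square the plate. Then I opened the jaws slightly and pushed it the rest of the way, so the feet could drop freely. It was not lifted.
- **Height:** before the keeper was swung, the depth reading put its top 21 mm above the deck, which is the home height.
- **Position:** its corners then matched the predicted home position to about 1 mm. The last top view still shows it square inside the yellow line.
- **Level:** the plate plane fit gave slopes of 0.001 and 0.005 rad, within the camera noise.

**Keeper:** I swung it round by its pin to the stop, where the force rose to about 6 N with no further movement, then let go. It measures about 1.61 rad against the stop's 1.6.

**Bystanders:** the glue bottle, jar and file look unmoved in the last top view. The robot ended clear of everything.

In the last side view the arm hid the base, so the final check relies on the top camera alone. No check failed or disagreed.

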